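# Top up the sprung tin dispenser

## Robot

A 6-joint arm with a two-finger parallel gripper is mounted at the origin on the work surface. World frame = base frame: x ahead of the robot, y to its left, z up, the work surface at z = 0. Lengths are in m, angles in degrees, forces in N, time in s.
With the tool pointing down it reaches from about 0.3 to 0.875 m from the base axis. Payload 6.4 kg.
Tool frame: the origin (TCP) lies midway between the tips of the shut fingers; the grasp point (between the pads) lies 19 mm behind it; z points along the fingers, y is the line along which they close (so a half turn about z gives the same grasp; the last joint's range is limited). The gripper opens to 88 mm and grips with 3 to 60 N. Pads are 18 mm wide; open, the fingers measure 123 mm over their backs; the gripper's body (75 mm by 187 mm) begins 45 mm behind the grasp point.
Start: joints at [53.784, 10.359, 92.074, -0, 77.567, -11.82], TCP at [0.237, 0.524, 0.239] pointing down, gripper open.
Joint ranges: [-171.53, 171.53], [-51.25, 118.39], [17.06, 147.69], [-65.23, 245.23], [0, 150.52], [-178.68, 178.68]. Speed limits (degrees/s): [147.25, 147.25, 172.46, 180, 180, 180].

## Interface

Orientations are given as a 3x3 rotation matrix whose columns are the frame's x, y, z axes.
In Python, from bench import r gives the robot as it stands. The module is installed in compiled form; this text tells all that it offers.
- The arm moves only by the shell command python3 -m handwheel 'ROWS' [FORCE]. ROWS is JSON, a list of rows, each an object with "rotation": the turn, a rotation vector about the tool's x, y, z in degrees, a list of three; "offset": the shift along the tool's x, y, z in mm, a list of three; "claw": the finger opening in mm, from 0 to 88.1. In form: [{"rotation": [rx, ry, rz], "offset": [tx, ty, tz], "claw": claw}, ...]. A call has 1 to 12 rows; each row is the pose to reach, as a shift and turn from the pose commanded when the call began, along the tool's axes at that moment; what a row does not reach only later rows make up. A row lasts 1/10 s, in which the tool goes at most 50 mm and 8.59 degrees, less where a joint would pass 70% of its speed; a pose out of reach is approached as far as the arm can. A call with a gripper value outside its range is refused whole. The fingers move at their own pace and stop on an object; FORCE is the grip in N (left out, the last holds). Time passes only in rows, so rows that repeat a pose let the fingers close. It gives the time, the measured TCP pose, the force, the opening and the grip force at its end, in the units of the state.
- r.state(): the state, without advancing time (a new reading comes with each control period).
- r.camera(name): name is "scene" or "top" or "wrist"; returns a dict with "color" (400x640x3 uint8, blue, green, red), "mtx" (3x3 intrinsics, pixels), "position" and "attitude" of the camera in the world; the wrist camera has in their place "tool_from_camera" (4x4, takes a point from camera to tool coordinates, whose origin is the TCP and whose axes are the flange's). Camera axes: x right, y down, z forward; pixel columns grow to the right and rows downward; lengths in m; the calibration is good to about 2 mm. The wrist camera is an equidistant fisheye: a pixel r from the principal point sees the ray r / f radians off the axis. A picture is of the moment at which its call begins: read the wrist's pose just before it. There is no depth.
- r.job_done(): hands the job in; it is judged then, once.
Trained networks look in a picture, given as the dict that the camera call returned (one of the last four; its "shot" number tells which), for a name from the list of things; names that differ only in an ending like _2 or _b are one class to them, and where a whole thing is asked for, a point or a joint stands for the part that bears it (a point fixed in the world has none). Each returns a list of dicts, best first, with "confidence" (0 to 1); they miss things now and then, are a little off and sometimes report something else, mostly with a low value. They report only what shows in the picture. A call takes as long as a camera call. They do not tell look-alikes from the thing itself.
- r.regions_of(picture, label): "region" (400x640 bool, what is visible of it) and "rect" ([left, top, right, bottom] as shares, 0 to 1, of the picture: columns of its width, rows of its height, round what is visible of it).
- r.mark_of(picture, label): "location" ([column, row] as shares, 0 to 1, of the picture: columns of its width, rows of its height: a listed point, or the origin of a listed thing).
The state is a dict: "time": time; "q": joint angles; "joint_velocities": joint speeds; "joint_torque": joint torques, N m; "ee_pos": TCP position; "eef_rot": TCP orientation; "ft_force": force on the tool from outside, world axes, zero at the start; "moment": the same for the moment, N m; "opening": opening from 0.0 (shut) to 1.0 (fully open); "gripper_force": force on a finger pad.
Only numpy, scipy, OpenCV 4.12 (cv2) and the standard library are available. Lean on these libraries where they do the work, as an engineer would, in place of code of your own. Each camera call takes 0.05 s, during which the arm holds its last target. There are 200 camera calls.

## Task

Load both spare flat tins, the one standing on the table and the one lying on its side in the wire rack, into the sprung dispenser on top of the tin that is already in it, all of them ring-pull end up. Push each one right down until both catches have sprung in over its rim, so that the pile of three stays down when you let go, and leave all the other goods where they are.

Things in the scene. Friction and masses are not known exactly. Their poses are not given: they have to be found in the camera images.
- dispenser: Sprung tin dispenser, fixed: dark steel base 150 x 150 x 12 mm, four 10 mm posts, a mouth plate 116 (x) x 140 (y) whose top is 164 mm up with a round 72 mm mouth, a coil spring under a round platform. The posts stand at x, y = +-28 mm and end as round guide horns 30 mm above the plate; a tin has 1.5 mm play between them. Origin: underside centre, on the mouth's axis; z up, y through the two catches.
- mouth (a point): Point on the dispenser's axis, 165 mm above the table, level with the catches' undersides; axes as the dispenser. The top of a caught pile is here. A tin set on that pile has its base here or up to 4 mm higher, its lower part between the horns. To catch it, press its lid to 2 to 4 mm below here, with closed fingers that go into the mouth: about 7 to 12 N in all, pushed slowly.
- catch_left (a joint): Spring catch on the +y side, m: 0 sprung in, 0.008 fully out. A 6 mm thick bolt, 16 mm wide, with a round nose 29.5 mm from the axis when in; a tin's tapered base pushes it out, and it springs in over the rim. Its black housing, 28 mm wide, reaches from 44 to 66 mm from the axis, 16 mm above the plate. On the +x and -x sides the plate is bare between the horns: 46 mm.
- catch_right (a joint): Spring catch on the -y side, m, as catch_left: 0 sprung in, 0.008 fully out.
- platform (a joint): How far the platform has sunk, in m: 0 empty, 0.038 with one caught tin (as at the start), 0.076 with two, 0.114 with three; hard stop at 0.122. The spring pushes up with about 5 N plus 0.4 N per cm.
- tin_inside: The flat tin already caught in the dispenser; same make, size and axes as tin_table.
- tin_table: Spare flat tin, steel with a pale paper band, 66 mm diameter, 38 mm high, 0.09 to 0.18 kg, standing ring-pull end up on the table. The lowest 8 mm of its side taper in to 57 mm across at the base. Origin: centre of the base; z along its axis to the ring-pull lid.
- tin_rack: Spare flat tin, same make and size, on its side in one dip of the wire rack. Origin: centre of the base, 56 mm above the table while it lies there; z along its axis to the ring-pull end, level, along the rack's +y. Its flat ends, 38 mm apart, can be gripped from above; its top is 89 mm up. Let go on the rim of its base with its axis within 50 degrees of upright, it settles onto its base.
- rack: Wire rack, fixed, 186 (x) x 62 (y) x 43 mm: two wavy wires 9 mm either side of its middle line with dips at x = -45 and +45 mm, each holding a tin on its side with the axis along y; nothing beside the tins above 6 mm. Origin: centre of the underside.
- mat: Dark thin packing mat, 200 x 200 x 3 mm, fixed flat on the table and kept clear: room to put a tin down. Origin: centre of the underside.
- tall_rack_tin: Other goods: a longer tin, 66 mm diameter and 60 mm long, lying in the other dip of the rack. Origin on its axis, 11 mm from the base end.
- tall_tin: Other goods: a tall tin 73 mm diameter, 110 mm high, standing on the table. Origin: centre of the base.
- jar: Other goods: a jar 72 mm diameter, 105 mm high. Origin: centre of the base.
- carton: Other goods: a red carton lying flat, 130 x 190 x 52 mm. Origin: centre of the underside.
- marker: A marker pen lying on the table, 116 mm long along x, 16 mm thick. Origin: under its middle.
Not all that is in view belongs to the job. What is shaped like the tin_rack but orange or red is not meant.

How it is judged (in metres and radians):
On the way:
1. the first of the two spare tins is pressed in and caught, the pile two deep and let go (value of joint platform between 0.073 and 0.081 m and contact force between the fingers and anything else below 0.3 N), for 0.2 s.
At the end, for the whole second after the job is handed in: All three flat tins are in the dispenser, at rest, ring-pull end up (within 0.1 rad), each within 6 mm of its axis with its base more than 35 mm below the catches' undersides, and the platform is held down at 111 to 119 mm by the catches (value of joint platform between 0.111 and 0.119 m and horizontal distance between each of tin_inside, tin_table, tin_rack and mouth below 0.006 m and angle between each of tin_inside, tin_table, tin_rack's own z axis and vertical below 0.1 rad and z of each of tin_inside, tin_table, tin_rack in the frame of mouth below -0.035 m and linear speed of each of tin_inside, tin_table, tin_rack below 0.01 m/s); the robot touches nothing.
It fails at once if the longer tin in the rack is moved by more than 30 mm (distance of tall_rack_tin from where it was at the start of the episode above 0.03 m).
It fails at once if the tall tin is moved by more than 30 mm (distance of tall_tin from where it was at the start of the episode above 0.03 m).
It fails at once if the jar is moved by more than 30 mm (distance of jar from where it was at the start of the episode above 0.03 m).
It fails at once if the carton is moved by more than 30 mm (distance of carton from where it was at the start of the episode above 0.03 m).
It fails at once if the marker pen is moved by more than 30 mm (distance of marker from where it was at the start of the episode above 0.03 m).
It also fails if it takes over 72 s, if anything falls off the work surface, if the arm or the gripper's body presses on something with over 40 N, if the wrist force passes 120 N, or if a joint passes its speed limit or range.

## Working session

There is one attempt and no reset: what is moved stays moved. The work goes in short steps, Python scripts to look and compute and a shell command to move; the robot and the scene stay as the last step left them, time stands still between calls to the robot, and variables do not carry over. Pictures are saved under pics/ and viewed, at most 10 in all, crops included, and the job is handed in when it is done.

```bash
mkdir -p pics; cat > h.py <<'E'
import numpy as np,cv2
from bench import r
def ray(cam,uv):
    k=cam["mtx"]; return np.array([(uv[0]-k[0][2])/k[0][0],(uv[1]-k[1][2])/k[1][1],1.])
def toworld(cam,uv,z):
    R=np.array(cam["attitude"]);p=np.array(cam["position"])
    if R.shape!=(3,3): raise Exception(R)
    d=R@ray(cam,uv); return p+d*(z-p[2])/d[2]
E
python3 - <<'E'
from h import *
s=r.state();print({k:np.round(v,3).tolist() for k,v in s.items()})
Z=dict(dispenser=0,mouth=.165,tin_inside=.127,tin_table=0,tin_rack=.056,rack=0,mat=0,tall_rack_tin=.056,tall_tin=0,jar=0,carton=0,marker=0)
for n in("scene","top"):
    c=r.camera(n);cv2.imwrite(f"pics/{n}.png",c["color"]);print(n,np.round(c["position"],3),np.round(c["attitude"],3).tolist(),np.round(c["mtx"],1).tolist())
    for l,z in Z.items():
        for m in r.mark_of(c,l)[:4]:
            uv=np.array(m["location"])*[640,400]
            print(l,round(m["confidence"],2),uv.round(1),toworld(c,uv,z).round(3))
E
```

```text
{'time': 0.0, 'q': [53.783, 10.401, 92.128, -0.001, 77.563, -11.821], 'joint_velocities': [0.057, 0.083, -0.011, -0.003, -0.164, -0.003], 'joint_torque': [0.001, -43.386, -34.186, 0.07, 0.038, -0.0], 'ee_pos': [0.237, 0.523, 0.238], 'eef_rot': [[-0.911, 0.413, -0.001], [0.413, 0.911, -0.001], [0.0, -0.002, -1.0]], 'ft_force': [0.82, -0.176, 0.373], 'moment': [0.001, -0.017, 0.043], 'gripper_force': 0.0, 'opening': 1.001}
scene [ 1.046 -0.634  0.904] [[0.795, 0.401, -0.455], [0.606, -0.547, 0.577], [-0.018, -0.735, -0.678]] [[420.3, 0.0, 325.7], [0.0, 420.3, 201.0], [0.0, 0.0, 1.0]]
dispenser 0.84 [367.7 191.2] [ 0.52   0.252 -0.   ]
mouth 0.84 [370.3 148.8] [0.518 0.255 0.165]
tin_inside 0.57 [368.1 160.3] [0.518 0.247 0.127]
tin_table 0.61 [344.9 283.9] [ 0.673 -0.09   0.   ]
tin_rack 0.87 [265.7 294.6] [ 0.561 -0.262  0.056]
tin_rack 0.83 [198.9 335.4] [ 0.516 -0.43   0.056]
tin_rack 0.76 [345.2 321.9] [ 0.757 -0.208  0.056]
tin_rack 0.66 [291.4 344.1] [ 0.695 -0.323  0.056]
rack 0.57 [259.1 296.5] [ 0.52  -0.252  0.   ]
mat 0.62 [315. 230.] [ 0.49   0.015 -0.   ]
tall_rack_tin 0.9
[... 942 characters left out ...]
3.3] [0.638 0.073 0.127]
tin_table 0.88 [350.3 161.3] [ 0.653 -0.093  0.   ]
tin_rack 0.8 [424.9 145.4] [ 0.69  -0.314  0.056]
tin_rack 0.79 [463.2 210.5] [ 0.493 -0.418  0.056]
tin_rack 0.64 [455.8 167.6] [ 0.622 -0.403  0.056]
tin_rack 0.63 [384.  129.4] [ 0.739 -0.192  0.056]
rack 0.84 [402.6 204.4] [ 0.519 -0.253  0.   ]
rack 0.2 [313.7 214.4] [0.484 0.019 0.   ]
mat 0.66 [314.5 212.4] [0.49  0.016 0.   ]
tall_rack_tin 0.71 [417.6 214.9] [ 0.478 -0.285  0.056]
tall_tin 0.63 [291.5 155.2] [0.671 0.091 0.   ]
jar 0.73 [169.1 259.7] [0.342 0.449 0.   ]
jar 0.56 [404.8 202.8] [ 0.524 -0.26   0.   ]
carton 0.56 [466.3 283.7] [ 0.283 -0.435  0.   ]
marker 0.53 [272.2 249.9] [0.375 0.141 0.   ]
```

View pics/scene.png

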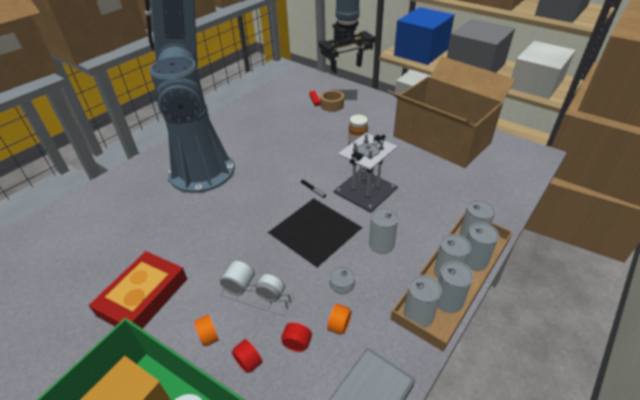

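View pics/top.png

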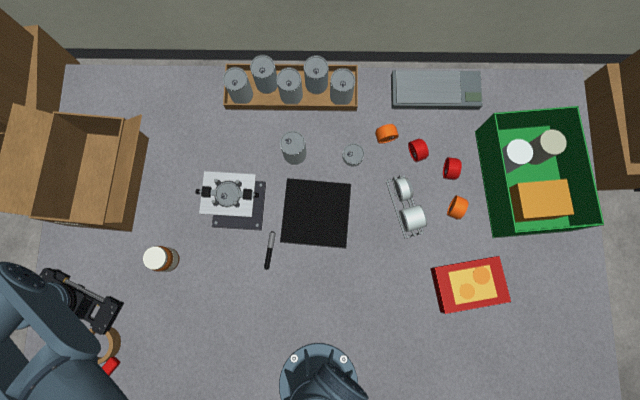

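Choices:
- **tin_table**: the grey flat tin at scene (343,280) and top (353,155).
- **tin_rack**: the short pale tin in the rack at scene (270,288) and top (402,187).
- **Look-alikes to leave**: orange at scene (206,330) and (340,319), red at (247,355) and (296,336). The long tin at scene (237,277) is other goods.
- **Dispenser**: scene (368,160).

I'll crop the rack closely to check, and work out the move to a viewpoint over the dispenser.

```bash
cat >> h.py <<'E'
from scipy.spatial.transform import Rotation as Ro
def down(yaw):  # tool down, tool y at world yaw (deg)
    a=np.radians(yaw);y=np.array([np.cos(a),np.sin(a),0]);z=np.array([0,0,-1.]);return np.c_[np.cross(y,z),y,z]
def plan(p,R=None,p0=None,R0=None):
    s=r.state();p0=np.array(s["ee_pos"]) if p0 is None else np.array(p0);R0=np.array(s["eef_rot"]) if R0 is None else R0
    R=R0 if R is None else R
    print("rotation",Ro.from_matrix(R0.T@R).as_rotvec(degrees=True).round(1).tolist(),"offset",(R0.T@(np.array(p)-p0)*1000).round(1).tolist())
def wpose():
    s=r.state();c=r.camera("wrist");c["T"]=np.array(s["ee_pos"]);c["R"]=np.array(s["eef_rot"]);return c
def wray(c,uv):
    k=c["mtx"];d=(np.array(uv)-[k[0][2],k[1][2]])/k[0][0];t=np.hypot(*d);v=np.r_[d/max(t,1e-9)*np.sin(t),np.cos(t)]
    M=np.array(c["tool_from_camera"]);return c["T"]+c["R"]@M[:3,3],c["R"]@M[:3,:3]@v
def wworld(c,uv,z):
    o,d=wray(c,uv);return o+d*(z-o[2])/d[2]
def wpix(c,P):
    M=np.array(c["tool_from_camera"]);q=M[:3,:3].T@(c["R"].T@(np.array(P)-c["T"])-M[:3,3])
    t=np.arctan2(np.hypot(q[0],q[1]),q[2]);k=c["mtx"];return np.array([k[0][2],k[1][2]])+k[0][0]*t*q[:2]/np.hypot(q[0],q[1])
def show(s=None):
    s=r.state();print(round(s["time"],2),np.round(s["ee_pos"],4),"yawy",np.degrees(np.arctan2(s["eef_rot"][1][1],s["eef_rot"][0][1])).round(1),"q",np.round(s["q"],0),"F",np.round(s["ft_force"],1),"op",round(s["opening"]*88.1,1),"g",round(s["gripper_force"],1))
E
python3 - <<'E'
from h import *
a=cv2.imread("pics/scene.png")[250:320,200:310];cv2.imwrite("pics/rackcrop.png",cv2.resize(a,None,fx=6,fy=6,interpolation=cv2.INTER_CUBIC))
plan([.50,.25,.42],down(0))
E
```

```text
rotation [0.0, 0.0, 65.6] offset [-352.1, -140.8, -181.3]
```

View pics/rackcrop.png

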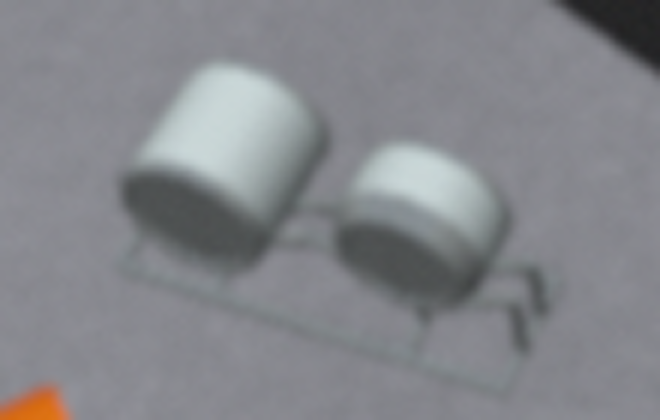

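The crop shows the long tin at crop (215,165) and the short tin at (420,225). The short tin's tapered base faces the camera (-y), so its ring-pull end faces world +y, which matches the description. Moving over the dispenser.

```bash
python3 -m handwheel '[{"rotation":[0,0,0],"offset":[0,0,-150],"claw":88},{"rotation":[0,0,0],"offset":[0,0,-181],"claw":88},{"rotation":[0,0,0],"offset":[0,0,-181],"claw":88},{"rotation":[0,0,65.6],"offset":[-352,-141,-181],"claw":88},{"rotation":[0,0,65.6],"offset":[-352,-141,-181],"claw":88},{"rotation":[0,0,65.6],"offset":[-352,-141,-181],"claw":88},{"rotation":[0,0,65.6],"offset":[-352,-141,-181],"claw":88},{"rotation":[0,0,65.6],"offset":[-352,-141,-181],"claw":88},{"rotation":[0,0,65.6],"offset":[-352,-141,-181],"claw":88},{"rotation":[0,0,65.6],"offset":[-352,-141,-181],"claw":88},{"rotation":[0,0,65.6],"offset":[-352,-141,-181],"claw":88},{"rotation":[0,0,65.6],"offset":[-352,-141,-181],"claw":88}]'
python3 - <<'E'
from h import *
show()
c=wpose();cv2.imwrite("pics/w1.png",c["color"]);print(np.round(c["tool_from_camera"],3).tolist(),np.round(c["mtx"],1).tolist())
np.savez("pics/w1.npz",T=c["T"],R=c["R"],tool_from_camera=c["tool_from_camera"],mtx=c["mtx"],color=c["color"])
for l,z in dict(mouth=.165,tin_inside=.127,dispenser=0,tall_tin=0,tin_table=0).items():
    for m in r.mark_of(c,l)[:2]:
        uv=np.array(m["location"])*[640,400];print(l,round(m["confidence"],2),uv.round(1),wworld(c,uv,z).round(4))
E
```

```text
time: 2.5
ee_pos: [0.5023, 0.2467, 0.4194]
eef_rot: [[0.007, 1.0, 0.0], [1.0, -0.007, -0.001], [-0.001, 0.0, -1.0]]
ft_force: [-0.7, 0.2, 0.4]
opening: 0.997
gripper_force: 0.0
2.5 [0.5023 0.2467 0.4194] yawy -0.4 q [14.  3. 79. -0. 97. 14.] F [-0.7  0.2  0.4] op 87.9 g 0.0
[[-0.0, -0.964, -0.268, 0.069], [1.0, -0.0, 0.001, -0.0], [-0.001, -0.268, 0.964, -0.146], [0.0, 0.0, 0.0, 1.0]] [[309.7, 0.0, 318.0], [0.0, 309.7, 200.7], [0.0, 0.0, 1.0]]
tin_inside 0.9 [327.7 163.7] [0.5162 0.2483 0.127 ]
dispenser 0.6 [326.4 151.3] [0.5179 0.2518 0.    ]
tall_tin 0.61 [400.8 233.4] [ 0.6678  0.0885 -0.    ]
tin_table 0.87 [391.9 308.2] [ 0.6661 -0.0942  0.    ]
```

View pics/w1.png

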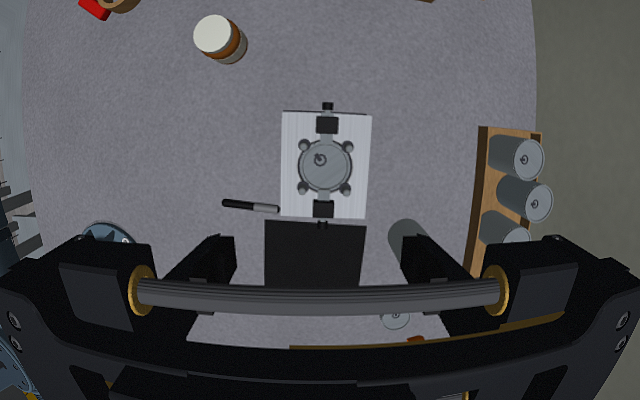

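The wrist view shows the dispenser with its lid at (326,165), catch housings at (327,125) and (324,208), horns round the lid, and the table tin at (396,316). I'll rectify it at plate height for the exact axis and yaw.

```bash
cat >> h.py <<'E'
def rectify(c,cx,cy,z,half=.09,s=.0005):
    n=int(2*half/s);g=(np.arange(n)-n/2)*s;X,Y=np.meshgrid(cx+g,cy-g)   # col=+x, row=-y
    M=np.array(c["tool_from_camera"]);P=np.stack([X,Y,np.full_like(X,z)],-1)-c["T"]
    q=(P@c["R"]-M[:3,3])@M[:3,:3];rr=np.hypot(q[...,0],q[...,1]);t=np.arctan2(rr,q[...,2]);k=np.array(c["mtx"])
    return cv2.remap(c["color"],(k[0,2]+k[0,0]*t*q[...,0]/rr).astype(np.float32),(k[1,2]+k[1,1]*t*q[...,1]/rr).astype(np.float32),cv2.INTER_CUBIC)
E
python3 - <<'E'
from h import *
c=dict(np.load("pics/w1.npz"));out=[]
for z in(.164,.194):
    im=rectify(c,.518,.25,z);g=cv2.cvtColor(im,6)
    if z==.164:
        m=cv2.morphologyEx((g>165).astype(np.uint8),cv2.MORPH_CLOSE,np.ones((9,9)))
        ct=max(cv2.findContours(m,0,1)[0],key=cv2.contourArea);R=cv2.minAreaRect(ct);(u,v),wh,a=R
        print("plate",.518+(u-180)*.0005,.25-(v-180)*.0005,np.array(wh)*.5,a);cv2.drawContours(im,[cv2.boxPoints(R).astype(int)],0,(0,255,0),1)
    cc=cv2.HoughCircles(cv2.medianBlur(g,5),3,1,20,param1=80,param2=14,minRadius=8 if z>.17 else 50,maxRadius=14 if z>.17 else 75)
    if cc is not None:
        for u,v,q in cc[0][:8]:
            print(z,(.518+(u-180)*.0005).round(4),(.25-(v-180)*.0005).round(4),q/2);cv2.circle(im,(int(u),int(v)),int(q),(0,0,255),1)
    out.append(im)
cv2.imwrite("pics/rect1.png",np.hstack(out))
E
```

```text
plate 0.47785019302368165 0.2518591384887695 [ 48.94139862 139.23631287] 2.6879689693450928
0.164 0.5108 0.2508 33.2
0.164 0.5013 0.2462 37.2
0.194 0.5058 0.2642 6.7
0.194 0.5402 0.2778 4.8
0.194 0.4822 0.2248 4.8
0.194 0.4478 0.2018 6.1
0.194 0.4852 0.2792 5.45
0.194 0.5338 0.2688 6.7
0.194 0.5372 0.2222 4.15
```

View pics/rect1.png

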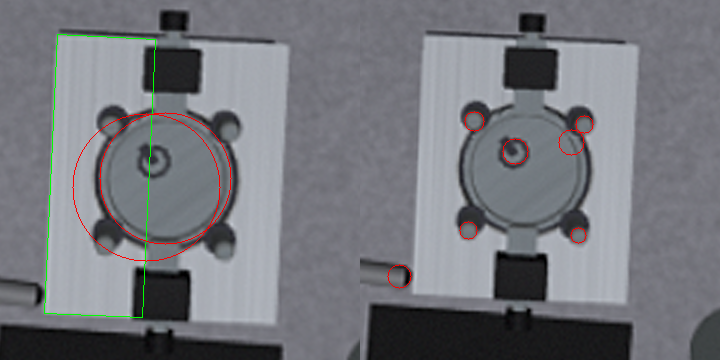

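Rectified view: the lid circle (165,179), the four horns and the plate corners agree on an axis near (0.511, 0.251), with yaw about -2.5°. Next I'll cross-check against the fixed cameras and plan the look at the table tin.

```bash
python3 - <<'E'
from h import *
c=wpose();show()
im=rectify(c,.511,.25,.164);g=cv2.cvtColor(im,6)
def plate(g,s,cx,cy,th):
    n=g.shape[0];m=cv2.morphologyEx((g>th).astype(np.uint8),cv2.MORPH_OPEN,np.ones((5,5)))
    nn,l,st,ce=cv2.connectedComponentsWithStats(m);big=[i for i in range(1,nn) if st[i,4]>800e-6/(s*s)]
    pts=np.argwhere(np.isin(l,big))[:,::-1].astype(np.float32);(u,v),wh,a=cv2.minAreaRect(pts)
    print("plate",cx+(u-n/2)*s,cy-(v-n/2)*s,np.array(wh)*s,a)
plate(g,.0005,.511,.25,165)
for nme,th in(("top",165),("scene",165)):
    k=r.camera(nme);gr=(np.arange(240)-120)*.00075;X,Y=np.meshgrid(.514+gr,.25-gr)
    q=(np.stack([X,Y,np.full_like(X,.164)],-1)-k["position"])@np.array(k["attitude"]);K=k["mtx"]
    im=cv2.remap(k["color"],(K[0][2]+K[0][0]*q[...,0]/q[...,2]).astype(np.float32),(K[1][2]+K[1][1]*q[...,1]/q[...,2]).astype(np.float32),cv2.INTER_CUBIC)
    plate(cv2.cvtColor(im,6),.00075,.514,.25,th)
plan([.66,-.125,.25],down(-2.5))
E
```

```text
2.85 [0.499  0.251  0.4199] yawy 0.1 q [15.  3. 79.  0. 97. 14.] F [-1.  -0.1 -0.1] op 88.1 g 0.0
plate 0.5114564971923828 0.24992334747314454 [0.11549804 0.13907066] 3.012787342071533
plate 0.5139066848754883 0.24804015350341796 [0.11772376 0.14155389] 2.726310968399048
plate 0.5109965553283692 0.2507822265625 [0.1162748  0.14048104] 2.636758327484131
rotation [0.0, -0.0, 2.6] offset [-376.1, 160.0, 169.9]
```

All three cameras agree on the dispenser: axis (0.5115, 0.250), yaw -2.8°.

```bash
python3 -m handwheel '[{"rotation":[0,0,2.7],"offset":[-376,160,170],"claw":88},{"rotation":[0,0,2.7],"offset":[-376,160,170],"claw":88},{"rotation":[0,0,2.7],"offset":[-376,160,170],"claw":88},{"rotation":[0,0,2.7],"offset":[-376,160,170],"claw":88},{"rotation":[0,0,2.7],"offset":[-376,160,170],"claw":88},{"rotation":[0,0,2.7],"offset":[-376,160,170],"claw":88},{"rotation":[0,0,2.7],"offset":[-376,160,170],"claw":88},{"rotation":[0,0,2.7],"offset":[-376,160,170],"claw":88},{"rotation":[0,0,2.7],"offset":[-376,160,170],"claw":88},{"rotation":[0,0,2.7],"offset":[-376,160,170],"claw":88},{"rotation":[0,0,2.7],"offset":[-376,160,170],"claw":88}]'
python3 - <<'E'
from h import *
show();c=wpose();cv2.imwrite("pics/w2.png",c["color"])
for m in r.mark_of(c,"tin_table")[:2]:
    uv=np.array(m["location"])*[640,400];print(m["confidence"],uv,wworld(c,uv,0).round(4))
im=rectify(c,.66,-.093,.038,.07);g=cv2.cvtColor(im,6)
cc=cv2.HoughCircles(cv2.medianBlur(g,5),3,1,20,param1=80,param2=14,minRadius=60,maxRadius=70)
for u,v,q in cc[0][:4]: print((.66+(u-140)*.0005).round(4),(-.093-(v-140)*.0005).round(4),q/2)
cv2.imwrite("pics/rect2.png",im)
E
```

```text
time: 4.05
ee_pos: [0.6595, -0.1262, 0.2487]
eef_rot: [[0.048, 0.999, -0.002], [0.999, -0.048, 0.001], [0.001, -0.002, -1.0]]
ft_force: [0.8, 0.5, -0.4]
opening: 0.997
gripper_force: 0.0
4.05 [ 0.6595 -0.1262  0.2487] yawy -2.7 q [-21.  22.  76.   0.  82. -18.] F [ 0.8  0.5 -0.4] op 87.8 g 0.0
0.68 [323.712 145.4  ] [ 0.6679 -0.0939  0.    ]
0.6678 -0.0963 30.4
```

View pics/w2.png

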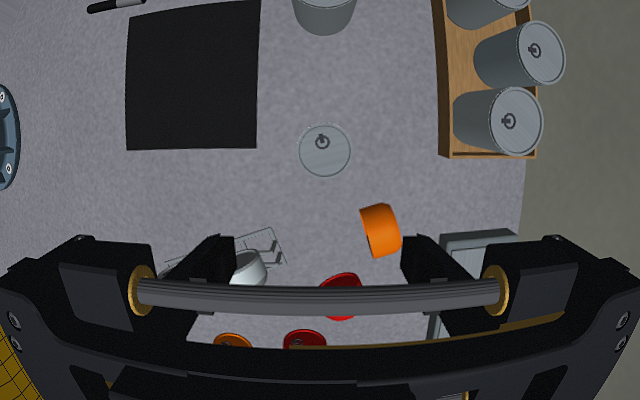

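The wrist view shows the table tin ring-up at (324,150), next to the orange decoy at (380,230). It measures (0.668, -0.095), so I'll reach and grip with about 20 N.

```bash
python3 -m handwheel '[{"rotation":[0,0,0],"offset":[31.5,7,0],"claw":88},{"rotation":[0,0,0],"offset":[31.5,7,50],"claw":88},{"rotation":[0,0,0],"offset":[31.5,7,100],"claw":88},{"rotation":[0,0,0],"offset":[31.5,7,150],"claw":88},{"rotation":[0,0,0],"offset":[31.5,7,190],"claw":88},{"rotation":[0,0,0],"offset":[31.5,7,215],"claw":88},{"rotation":[0,0,0],"offset":[31.5,7,230],"claw":88},{"rotation":[0,0,0],"offset":[31.5,7,238],"claw":88},{"rotation":[0,0,0],"offset":[31.5,7,238],"claw":60},{"rotation":[0,0,0],"offset":[31.5,7,238],"claw":60},{"rotation":[0,0,0],"offset":[31.5,7,238],"claw":60},{"rotation":[0,0,0],"offset":[31.5,7,238],"claw":60}]' 20
python3 - <<'E'
from h import *
show();r.camera("wrist");show()
plan([.5115,.250,.30],down(-2.7))
E
```

```text
time: 5.35
ee_pos: [0.6695, -0.0953, 0.0137]
eef_rot: [[0.047, 0.999, 0.003], [0.999, -0.047, -0.001], [-0.001, 0.003, -1.0]]
ft_force: [0.2, 0.5, 5.7]
opening: 0.743
gripper_force: 20.0
5.35 [ 0.6695 -0.0953  0.0137] yawy -2.7 q [-18.  37.  83.   0.  59. -15.] F [0.2 0.5 5.7] op 65.5 g 20.0
5.4 [ 0.6695 -0.0953  0.0137] yawy -2.7 q [-18.  37.  83.   0.  59. -15.] F [-1.1  0.2  6.2] op 65.6 g 20.0
rotation [0.2, 0.0, 0.0] offset [337.3, -173.3, -286.9]
```

```bash
python3 -m handwheel '[{"rotation":[0,0,0],"offset":[0,0,-50],"claw":60},{"rotation":[0,0,0],"offset":[0,0,-100],"claw":60},{"rotation":[0,0,0],"offset":[0,0,-150],"claw":60},{"rotation":[0,0,0],"offset":[337,-173,-287],"claw":60},{"rotation":[0,0,0],"offset":[337,-173,-287],"claw":60},{"rotation":[0,0,0],"offset":[337,-173,-287],"claw":60},{"rotation":[0,0,0],"offset":[337,-173,-287],"claw":60},{"rotation":[0,0,0],"offset":[337,-173,-287],"claw":60},{"rotation":[0,0,0],"offset":[337,-173,-287],"claw":60},{"rotation":[0,0,0],"offset":[337,-173,-287],"claw":60},{"rotation":[0,0,0],"offset":[337,-173,-287],"claw":60},{"rotation":[0,0,0],"offset":[337,-173,-287],"claw":60}]'
python3 - <<'E'
from h import *
for i in range(3): c=wpose()
show()
cv2.imwrite("pics/w3.png",c["color"])
# tin lid circle in tool frame: rectify at lid height
for dz in(.024,):
    z=c["T"][2]+dz;im=rectify(c,c["T"][0],c["T"][1],z,.06);cv2.imwrite("pics/rect3.png",im);g=cv2.cvtColor(im,6)
    cc=cv2.HoughCircles(cv2.medianBlur(g,5),3,1,20,param1=80,param2=14,minRadius=58,maxRadius=70)
    if cc is not None:
        for u,v,q in cc[0][:4]: print((u-120)*.5,-(v-120)*.5,q/2)
a=cv2.imread("pics/w3.png");cv2.imwrite("pics/w3s.png",np.hstack([a[100:400,150:490],cv2.resize(cv2.imread("pics/rect3.png"),(300,300))]))
E
```

```text
time: 6.6
ee_pos: [0.5099, 0.2546, 0.3021]
eef_rot: [[0.041, 0.999, 0.004], [0.999, -0.041, 0.003], [0.003, 0.004, -1.0]]
ft_force: [-0.2, -1.0, -1.8]
opening: 0.747
gripper_force: 20.0
6.75 [0.5113 0.2496 0.2986] yawy -2.6 q [14.  7. 89. -0. 84. 17.] F [ 0.  -0.1 -2.5] op 65.2 g 20.0
-0.25 -0.25 31.8
```

View pics/w3s.png

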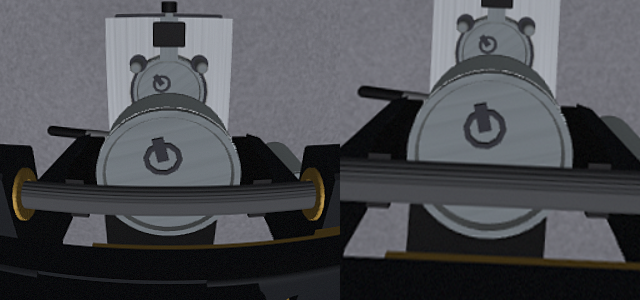

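The tin is held ring-up and centred within 0.5 mm of the TCP, and the mouth is straight below. Lowering it between the horns.

```bash
python3 -m handwheel '[{"rotation":[0,0,0],"offset":[0,0,40],"claw":60},{"rotation":[0,0,0],"offset":[0,0,70],"claw":60},{"rotation":[0,0,0],"offset":[0,0,85],"claw":60},{"rotation":[0,0,0],"offset":[0,0,92],"claw":60},{"rotation":[0,0,0],"offset":[0,0,98],"claw":60},{"rotation":[0,0,0],"offset":[0,0,104],"claw":60},{"rotation":[0,0,0],"offset":[0,0,109],"claw":60},{"rotation":[0,0,0],"offset":[0,0,113],"claw":60},{"rotation":[0,0,0],"offset":[0,0,113],"claw":60}]'
python3 -c "
from h import *
show()"
```

```text
time: 7.65
ee_pos: [0.5114, 0.2498, 0.1856]
eef_rot: [[0.047, 0.999, 0.0], [0.999, -0.047, -0.0], [-0.0, 0.0, -1.0]]
ft_force: [1.7, -0.2, -2.0]
opening: 0.743
gripper_force: 20.0
7.65 [0.5114 0.2498 0.1856] yawy -2.7 q [14. 13. 96. -0. 72. 17.] F [ 1.7 -0.2 -2. ] op 65.5 g 20.0
```

```bash
python3 -m handwheel '[{"rotation":[0,0,0],"offset":[0,0,3],"claw":60},{"rotation":[0,0,0],"offset":[0,0,5],"claw":60},{"rotation":[0,0,0],"offset":[0,0,5],"claw":60}]'
python3 -m handwheel '[{"rotation":[0,0,0],"offset":[0,0,0],"claw":80},{"rotation":[0,0,0],"offset":[0,0,0],"claw":80},{"rotation":[0,0,0],"offset":[0,0,0],"claw":80},{"rotation":[0,0,0],"offset":[0,0,-30],"claw":80},{"rotation":[0,0,0],"offset":[0,0,-60],"claw":0},{"rotation":[0,0,0],"offset":[0,0,-60],"claw":0},{"rotation":[0,0,0],"offset":[0,0,-60],"claw":0},{"rotation":[0,0,0],"offset":[0,0,-60],"claw":0},{"rotation":[0,0,0],"offset":[0,0,-60],"claw":0},{"rotation":[0,0,0],"offset":[0,0,-60],"claw":0}]'
python3 - <<'E'
from h import *
show();c=wpose();im=rectify(c,.5115,.25,.204,.07);cv2.imwrite("pics/rect4.png",cv2.resize(im,(400,400)))
E
```

```text
time: 7.95
ee_pos: [0.5119, 0.2503, 0.1815]
eef_rot: [[0.047, 0.999, 0.002], [0.999, -0.047, 0.001], [0.001, 0.002, -1.0]]
ft_force: [0.3, 2.6, 3.3]
opening: 0.745
gripper_force: 20.0
time: 8.95
ee_pos: [0.5108, 0.2496, 0.2396]
eef_rot: [[0.047, 0.999, -0.002], [0.999, -0.047, -0.0], [-0.001, -0.002, -1.0]]
ft_force: [0.9, -0.1, -0.3]
opening: 0.388
gripper_force: 0.0
8.95 [0.5108 0.2496 0.2396] yawy -2.7 q [14. 10. 93. -0. 78. 17.] F [ 0.9 -0.1 -0.3] op 34.2 g 0.0
```

View pics/rect4.png

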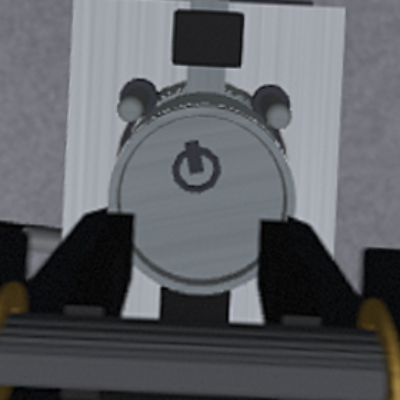

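The tin sits level between the horns, ring-up, with its lid at (205,200) in the rectified view. Closing the fingers and pressing slowly.

```bash
python3 -m handwheel '[{"rotation":[0,0,0],"offset":[0,0,0],"claw":0},{"rotation":[0,0,0],"offset":[0,0,0],"claw":0},{"rotation":[0,0,0],"offset":[0,0,10],"claw":0},{"rotation":[0,0,0],"offset":[0,0,22],"claw":0},{"rotation":[0,0,0],"offset":[0,0,30],"claw":0},{"rotation":[0,0,0],"offset":[0,0,34],"claw":0},{"rotation":[0,0,0],"offset":[0,0,38],"claw":0},{"rotation":[0,0,0],"offset":[0,0,42],"claw":0},{"rotation":[0,0,0],"offset":[0,0,46],"claw":0},{"rotation":[0,0,0],"offset":[0,0,50],"claw":0},{"rotation":[0,0,0],"offset":[0,0,54],"claw":0},{"rotation":[0,0,0],"offset":[0,0,58],"claw":0}]'
python3 -m handwheel '[{"rotation":[0,0,0],"offset":[0,0,3],"claw":0},{"rotation":[0,0,0],"offset":[0,0,6],"claw":0},{"rotation":[0,0,0],"offset":[0,0,9],"claw":0},{"rotation":[0,0,0],"offset":[0,0,12],"claw":0},{"rotation":[0,0,0],"offset":[0,0,15],"claw":0},{"rotation":[0,0,0],"offset":[0,0,18],"claw":0},{"rotation":[0,0,0],"offset":[0,0,19],"claw":0},{"rotation":[0,0,0],"offset":[0,0,20],"claw":0},{"rotation":[0,0,0],"offset":[0,0,20],"claw":0}]'
```

```text
time: 10.2
ee_pos: [0.5119, 0.2499, 0.1837]
eef_rot: [[0.047, 0.999, 0.001], [0.999, -0.047, 0.0], [0.0, 0.001, -1.0]]
ft_force: [-1.0, -0.5, 5.3]
opening: 0.004
gripper_force: 2.9
time: 11.1
ee_pos: [0.5117, 0.2499, 0.1629]
eef_rot: [[0.047, 0.999, 0.001], [0.999, -0.047, 0.0], [0.0, 0.001, -1.0]]
ft_force: [0.2, 0.4, 4.1]
opening: 0.0
gripper_force: 1.7
```

```bash
python3 -m handwheel '[{"rotation":[0,0,0],"offset":[0,0,1],"claw":0},{"rotation":[0,0,0],"offset":[0,0,1.5],"claw":0},{"rotation":[0,0,0],"offset":[0,0,1.5],"claw":0},{"rotation":[0,0,0],"offset":[0,0,1.5],"claw":0}]'
python3 -m handwheel '[{"rotation":[0,0,0],"offset":[0,0,-5],"claw":0},{"rotation":[0,0,0],"offset":[0,0,-40],"claw":0},{"rotation":[0,0,0],"offset":[-30,0,-90],"claw":88},{"rotation":[0,0,0],"offset":[-30,0,-90],"claw":88},{"rotation":[0,0,0],"offset":[-30,0,-90],"claw":88},{"rotation":[0,0,0],"offset":[-30,0,-90],"claw":88},{"rotation":[0,0,0],"offset":[-30,0,-90],"claw":88}]'
python3 - <<'E'
from h import *
show();c=wpose();im=rectify(c,.5115,.25,.165,.07);g=cv2.cvtColor(im,6);cv2.imwrite("pics/rect5.png",cv2.resize(im,(400,400)))
cc=cv2.HoughCircles(cv2.medianBlur(g,5),3,1,20,param1=80,param2=14,minRadius=58,maxRadius=72)
print(cc)
E
```

```text
time: 11.5
ee_pos: [0.5116, 0.2499, 0.1614]
eef_rot: [[0.047, 0.999, 0.001], [0.999, -0.047, 0.0], [0.0, 0.001, -1.0]]
ft_force: [1.6, 1.2, 3.1]
opening: 0.007
gripper_force: 1.7
time: 12.2
ee_pos: [0.5088, 0.22, 0.2492]
eef_rot: [[0.047, 0.999, -0.004], [0.999, -0.047, -0.001], [-0.001, -0.004, -1.0]]
ft_force: [-0.1, -0.4, -0.2]
opening: 0.436
gripper_force: 0.0
12.2 [0.5088 0.22   0.2492] yawy -2.7 q [11.  7. 94.  0. 79. 14.] F [-0.1 -0.4 -0.2] op 38.4 g 0.0
[[[142.5 140.5  60.4]]]
```

View pics/rect5.png

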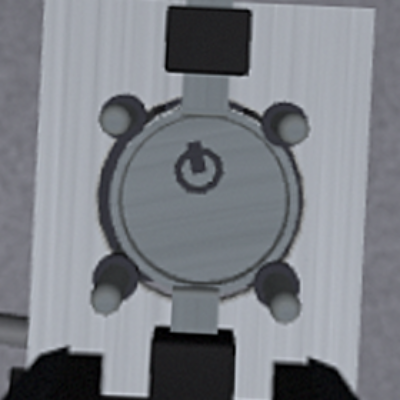

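The lid is flush in the mouth and both bolts at (205,95) and (195,310) lie over its rim, so the first tin is caught. Now to the rack, turning tool y to yaw about 106°.

```bash
python3 - <<'E'
from h import *
show();plan([.585,-.235,.30],down(106))
E
```

```text
12.25 [0.5089 0.22   0.2492] yawy -2.7 q [11.  7. 94.  0. 79. 14.] F [-0.4  0.6 -0.5] op 42.4 g 0.0
rotation [-0.2, -0.2, -108.7] offset [-451.0, 97.1, -50.8]
```

```bash
python3 -m handwheel '[{"rotation":[0,0,0],"offset":[0,0,-50],"claw":88},{"rotation":[0,0,-109],"offset":[-451,97,-51],"claw":88},{"rotation":[0,0,-109],"offset":[-451,97,-51],"claw":88},{"rotation":[0,0,-109],"offset":[-451,97,-51],"claw":88},{"rotation":[0,0,-109],"offset":[-451,97,-51],"claw":88},{"rotation":[0,0,-109],"offset":[-451,97,-51],"claw":88},{"rotation":[0,0,-109],"offset":[-451,97,-51],"claw":88},{"rotation":[0,0,-109],"offset":[-451,97,-51],"claw":88},{"rotation":[0,0,-109],"offset":[-451,97,-51],"claw":88},{"rotation":[0,0,-109],"offset":[-451,97,-51],"claw":88},{"rotation":[0,0,-109],"offset":[-451,97,-51],"claw":88},{"rotation":[0,0,-109],"offset":[-451,97,-51],"claw":88}]' >/dev/null
python3 -m handwheel '[{"rotation":[0,0,-9],"offset":[0,0,0],"claw":88},{"rotation":[0,0,-9],"offset":[0,0,0],"claw":88},{"rotation":[0,0,-9],"offset":[0,0,0],"claw":88},{"rotation":[0,0,-9],"offset":[0,0,0],"claw":88}]'
python3 - <<'E'
from h import *
show();c=wpose();c=wpose();cv2.imwrite("pics/w6.png",c["color"])
for l,z in dict(tin_rack=.056,tall_rack_tin=.056,rack=0).items():
    for m in r.mark_of(c,l)[:3]:
        uv=np.array(m["location"])*[640,400];print(l,round(m["confidence"],2),uv.round(1),wworld(c,uv,z).round(4))
    for m in r.regions_of(c,l)[:3]:
        reg=m["region"].astype(np.uint8);ct=max(cv2.findContours(reg,0,1)[0],key=cv2.contourArea)
        # footprint at mid height
        P=np.array([wworld(c,p[0],.089 if l!="rack" else .043)[:2] for p in ct],np.float32);print(l,"reg",round(m["confidence"],2),reg.sum(),cv2.minAreaRect(P*1000))
im=rectify(c,.55,-.245,.089,.09);cv2.imwrite("pics/rect6.png",cv2.resize(im,(540,540)))
E
```

```text
time: 13.85
ee_pos: [0.5856, -0.2346, 0.3017]
eef_rot: [[-0.995, -0.101, -0.001], [-0.101, 0.995, 0.0], [0.001, 0.001, -1.0]]
ft_force: [0.5, 0.2, 0.8]
opening: 1.003
gripper_force: 0.0
13.85 [ 0.5856 -0.2346  0.3017] yawy 95.8 q [ -33.   15.   79.   -0.   86. -128.] F [0.5 0.2 0.8] op 88.4 g 0.0
tin_rack 0.98 [256.1 233.9] [ 0.6816 -0.3105  0.056 ]
tin_rack 0.96 [188.8  94.6] [ 0.4984 -0.4147  0.056 ]
tin_rack 0.68 [193.5 180.9] [ 0.615  -0.4025  0.056 ]
tin_rack reg 0.95 1659 ((551.9437866210938, -243.25823974609375), (63.417724609375, 38.06803894042969), 15.777846336364746)
tin_rack reg 0.89 1541 ((610.9727172851562, -376.3749084472656), (50.192989349365234, 60.958621978759766), 83.9896011352539)
tin_rack reg 0.88 1664 ((506.2480773925781, -386.05084228515625), (52.268348693847656, 59.2044563293457), 64.49298858642578)
tall_rack_tin 0.87 [285.2  78.3] [ 0.472  -0.2872  0.056 ]
tall_rack_tin reg 0.73 2615 ((471.91766357421875, -266.00750732421875), (62.279457092285156, 59.92980194091797), 17.69953727722168)
rack 0.77 [306.1 111.2] [ 0.5109 -0.2591  0.    ]
rack reg 0.71 1181 ((549.0173950195312, -242.60855102539062), (104.71947479248047, 58.691375732421875), 16.684377670288086)
rack reg 0.53 5934 ((503.16986083984375, 319.4922180175781), (367.0572814941406, 165.88848876953125), 87.66565704345703)
```

View pics/rect6.png

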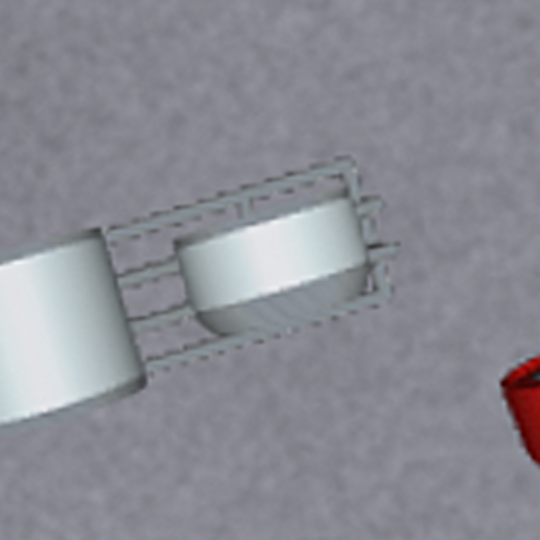

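The rectified view shows the short tin at (280,265) with its tapered base towards -y, and the long tin at the left. Region fit with parallax correction gives centre (0.555, -0.2425) and axis yaw 106°. The spacing to the long tin comes out at 90 mm, as it should.

```bash
python3 -c "
from h import *
show();plan([.555,-.2425,.056],down(106))"
```

```text
14.25 [ 0.5857 -0.2351  0.3024] yawy 95.9 q [ -33.   15.   79.    0.   86. -129.] F [ 0.4 -0.4 -1. ] op 87.9 g 0.0
rotation [-0.0, 0.0, -10.1] offset [31.3, -4.1, 246.4]
```

```bash
python3 -m handwheel '[{"rotation":[0,0,-10.1],"offset":[31.3,-4,0],"claw":60},{"rotation":[0,0,-10.1],"offset":[31.3,-4,50],"claw":60},{"rotation":[0,0,-10.1],"offset":[31.3,-4,100],"claw":60},{"rotation":[0,0,-10.1],"offset":[31.3,-4,150],"claw":60},{"rotation":[0,0,-10.1],"offset":[31.3,-4,190],"claw":60},{"rotation":[0,0,-10.1],"offset":[31.3,-4,220],"claw":60},{"rotation":[0,0,-10.1],"offset":[31.3,-4,240],"claw":60},{"rotation":[0,0,-10.1],"offset":[31.3,-4,246],"claw":60}]'
python3 -m handwheel '[{"rotation":[0,0,0],"offset":[0,0,0],"claw":32},{"rotation":[0,0,0],"offset":[0,0,0],"claw":32},{"rotation":[0,0,0],"offset":[0,0,0],"claw":32},{"rotation":[0,0,0],"offset":[0,0,0],"claw":32},{"rotation":[0,0,0],"offset":[0,0,0],"claw":32}]' 25
python3 -c "
from h import *
show()"
```

```text
time: 15.05
ee_pos: [0.5533, -0.2414, 0.0534]
eef_rot: [[-0.961, -0.276, -0.004], [-0.276, 0.961, 0.003], [0.003, 0.004, -1.0]]
ft_force: [-0.1, 0.5, 0.2]
opening: 0.683
gripper_force: 0.0
time: 15.55
ee_pos: [0.556, -0.2432, 0.0579]
eef_rot: [[-0.961, -0.276, 0.003], [-0.276, 0.961, -0.002], [-0.002, -0.002, -1.0]]
ft_force: [0.8, 0.3, 4.8]
opening: 0.426
gripper_force: 24.9
15.55 [ 0.556  -0.2432  0.0579] yawy 106.0 q [ -35.   27.   94.   -0.   59. -141.] F [0.8 0.3 4.8] op 37.6 g 24.9
```

```bash
python3 -c "
from h import *
plan([.49,.015,.22],down(0))"
```

```text
rotation [0.0, 0.2, 106.0] offset [-8.1, 266.0, -162.7]
```

```bash
python3 -m handwheel '[{"rotation":[0,0,0],"offset":[0,0,-30],"claw":32},{"rotation":[0,0,0],"offset":[0,0,-80],"claw":32},{"rotation":[0,0,0],"offset":[0,0,-130],"claw":32},{"rotation":[0,0,106],"offset":[-8,266,-163],"claw":32},{"rotation":[0,0,106],"offset":[-8,266,-163],"claw":32},{"rotation":[0,0,106],"offset":[-8,266,-163],"claw":32},{"rotation":[0,0,106],"offset":[-8,266,-163],"claw":32},{"rotation":[0,0,106],"offset":[-8,266,-163],"claw":32},{"rotation":[0,0,106],"offset":[-8,266,-163],"claw":32},{"rotation":[0,0,106],"offset":[-8,266,-163],"claw":32},{"rotation":[0,0,106],"offset":[-8,266,-163],"claw":32},{"rotation":[0,0,106],"offset":[-8,266,-163],"claw":32}]'
python3 -c "
from h import *
R=down(0)@Ro.from_rotvec([-46,0,0],degrees=True).as_matrix();print(R.round(2));show();plan([.51,.015,.20],R);plan([.51,.015,.08],R,[.51,.015,.20],R)"
```

```text
time: 16.75
ee_pos: [0.4888, 0.016, 0.2193]
eef_rot: [[-0.492, 0.871, -0.0], [0.871, 0.492, -0.0], [-0.0, -0.0, -1.0]]
ft_force: [0.1, -0.9, -1.1]
opening: 0.425
gripper_force: 24.9
[[ 0.    0.69  0.72]
 [ 1.    0.    0.  ]
 [ 0.    0.72 -0.69]]
16.75 [0.4888 0.016  0.2193] yawy 29.5 q [-12.   0. 105.  -0.  74. -42.] F [ 0.1 -0.9 -1.1] op 37.4 g 24.9
rotation [-45.0, -11.8, 27.8] offset [-11.3, 18.0, 19.3]
rotation [0.0, 0.0, 0.0] offset [0.0, -86.3, 83.4]
```

```bash
python3 -m handwheel '[{"rotation":[-45,-11.8,27.8],"offset":[-11,18,19],"claw":32},{"rotation":[-45,-11.8,27.8],"offset":[-11,18,19],"claw":32},{"rotation":[-45,-11.8,27.8],"offset":[-11,18,19],"claw":32},{"rotation":[-45,-11.8,27.8],"offset":[-11,18,19],"claw":32},{"rotation":[-45,-11.8,27.8],"offset":[-11,18,19],"claw":32},{"rotation":[-45,-11.8,27.8],"offset":[-11,18,19],"claw":32},{"rotation":[-45,-11.8,27.8],"offset":[-11,18,19],"claw":32},{"rotation":[-45,-11.8,27.8],"offset":[-11,18,19],"claw":32},{"rotation":[-45,-11.8,27.8],"offset":[-11,18,19],"claw":32}]'
python3 -c "
from h import *
show();R=down(0)@Ro.from_rotvec([-46,0,0],degrees=True).as_matrix();plan([.51,.015,.044],R)
c=r.camera('top')
for m in r.regions_of(c,'tin_rack')[:5]:
    print(round(m['confidence'],2),(np.array(m['rect'])*[640,400,640,400]).round(0))"
```

```text
time: 17.65
ee_pos: [0.5105, 0.0148, 0.2007]
eef_rot: [[-0.007, 0.694, 0.72], [1.0, 0.005, 0.005], [-0.0, 0.72, -0.694]]
ft_force: [0.4, -0.0, -1.9]
opening: 0.431
gripper_force: 24.9
17.65 [0.5105 0.0148 0.2007] yawy 0.4 q [-22. -22. 138.  39.  25. -52.] F [ 0.4 -0.  -1.9] op 37.9 g 24.9
rotation [0.0, -0.3, 0.3] offset [0.3, -113.1, 108.5]
0.84 [410. 136. 431. 164.]
0.74 [440. 156. 462. 179.]
0.7 [449. 193. 471. 219.]
0.53 [375. 123. 398. 145.]
```

```bash
python3 -m handwheel '[{"rotation":[0,0,0],"offset":[0,-19,38],"claw":32},{"rotation":[0,0,0],"offset":[0,-48,63],"claw":32},{"rotation":[0,0,0],"offset":[0,-76,100],"claw":32},{"rotation":[0,0,0],"offset":[0,-86,116],"claw":32},{"rotation":[0,0,0],"offset":[0,-92,122],"claw":32},{"rotation":[0,0,0],"offset":[0,-96,126],"claw":32},{"rotation":[0,0,0],"offset":[0,-96,126],"claw":32}]'
python3 -c "
from h import *
show()"
```

```text
time: 18.45
ee_pos: [0.5372, 0.0177, 0.0541]
eef_rot: [[-0.014, 0.69, 0.724], [1.0, 0.004, 0.015], [0.007, 0.724, -0.69]]
ft_force: [0.6, 0.7, 0.5]
opening: 0.429
gripper_force: 24.9
18.45 [0.5372 0.0177 0.0541] yawy 0.4 q [ -20.   10.  136.  125.   18. -141.] F [0.6 0.7 0.5] op 37.8 g 24.9
```

```bash
python3 -m handwheel '[{"rotation":[0,0,0],"offset":[0,0,0],"claw":32},{"rotation":[0,0,0],"offset":[0,-3,3],"claw":32},{"rotation":[0,0,0],"offset":[0,-6,6],"claw":32}]'
python3 -c "
from h import *
show()
R=down(0)@Ro.from_rotvec([-46,0,0],degrees=True).as_matrix();plan([.535,.015,.039],R)"
```

```text
time: 18.75
ee_pos: [0.5368, 0.0185, 0.0465]
eef_rot: [[-0.014, 0.69, 0.723], [1.0, 0.003, 0.017], [0.009, 0.724, -0.69]]
ft_force: [-0.1, 0.1, -0.5]
opening: 0.428
gripper_force: 24.9
18.75 [0.5368 0.0185 0.0465] yawy 0.3 q [ -20.   12.  136.  128.   19. -144.] F [-0.1  0.1 -0.5] op 37.7 g 24.9
rotation [0.4, -1.0, 0.2] offset [-3.5, -6.7, 3.8]
```

```bash
python3 -m handwheel '[{"rotation":[0,0,0],"offset":[0,-2,2],"claw":32},{"rotation":[0,0,0],"offset":[0,-4,4],"claw":32},{"rotation":[0,0,0],"offset":[0,-6,6],"claw":32},{"rotation":[0,0,0],"offset":[0,-6,6],"claw":32}]'
```

```text
time: 19.15
ee_pos: [0.5363, 0.0184, 0.0375]
eef_rot: [[-0.013, 0.69, 0.723], [1.0, 0.003, 0.016], [0.009, 0.723, -0.69]]
ft_force: [0.5, -0.0, 1.4]
opening: 0.425
gripper_force: 24.9
```

```bash
python3 -m handwheel '[{"rotation":[0,0,0],"offset":[0,0,0],"claw":49},{"rotation":[0,0,0],"offset":[0,0,0],"claw":49},{"rotation":[0,0,0],"offset":[0,0,-40],"claw":49},{"rotation":[0,0,0],"offset":[0,0,-90],"claw":49},{"rotation":[0,0,0],"offset":[0,0,-140],"claw":49},{"rotation":[0,0,0],"offset":[0,0,-160],"claw":49},{"rotation":[0,0,0],"offset":[0,0,-160],"claw":49},{"rotation":[0,0,0],"offset":[0,0,-160],"claw":88}]'
python3 - <<'E'
from h import *
show();c=r.camera("top");k=r.camera("scene");w=wpose()
for n,x in(("top",c),("scene",k)):
    for l in("tin_rack","tin_table"):
        for m in r.mark_of(x,l)[:5]:
            uv=np.array(m["location"])*[640,400];print(n,l,round(m["confidence"],2),uv.round(0),toworld(x,uv,.003).round(3))
cv2.imwrite("pics/fin.png",np.hstack([cv2.resize(c["color"][150:260,250:370],(360,330),interpolation=2),cv2.resize(k["color"][190:270,260:400],(420,330)[:2],interpolation=2)]))
cv2.imwrite("pics/w7.png",w["color"]);print(w["T"].round(3))
E
```

```text
time: 19.95
ee_pos: [0.4606, 0.0245, 0.1432]
eef_rot: [[-0.03, 0.694, 0.72], [0.999, 0.006, 0.035], [0.02, 0.72, -0.693]]
ft_force: [-0.2, 0.5, -0.0]
opening: 0.629
gripper_force: 0.0
19.95 [0.4606 0.0245 0.1432] yawy 0.5 q [-27. -24. 147.  57.  25. -74.] F [-0.2  0.5 -0. ] op 55.4 g 0.0
top tin_rack 0.94 [423. 145.] [ 0.708 -0.321  0.003]
top tin_rack 0.72 [455. 169.] [ 0.633 -0.419  0.003]
top tin_rack 0.63 [463. 208.] [ 0.509 -0.437  0.003]
top tin_rack 0.54 [383. 125.] [ 0.772 -0.196  0.003]
top tin_rack 0.47 [316. 205.] [0.514 0.013 0.003]
top tin_table 0.98 [227. 195.] [0.541 0.286 0.003]
top tin_table 0.62 [317. 214.] [0.485 0.01  0.003]
top tin_table 0.27 [292. 155.] [0.669 0.09  0.003]
scene tin_rack 0.95 [293. 346.] [ 0.678 -0.304  0.003]
scene tin_rack 0.91 [239. 361.] [ 0.604 -0.405  0.003]
scene tin_rack 0.89 [199. 336.] [ 0.484 -0.419  0.003]
scene tin_rack 0.64 [345. 323.] [ 0.741 -0.184  0.003]
scene tin_table 0.64 [366. 161.] [0.429 0.382 0.003]
[0.462 0.024 0.146]
```

```bash
python3 -c "
from h import *
plan([.515,-.015,.25],down(-2.7))"
```

```text
rotation [46.0, -3.0, 3.7] offset [-39.1, 114.9, -37.7]
```

```bash
python3 -m handwheel '[{"rotation":[46,-3,3.7],"offset":[-39,115,-38],"claw":88},{"rotation":[46,-3,3.7],"offset":[-39,115,-38],"claw":88},{"rotation":[46,-3,3.7],"offset":[-39,115,-38],"claw":88},{"rotation":[46,-3,3.7],"offset":[-39,115,-38],"claw":88},{"rotation":[46,-3,3.7],"offset":[-39,115,-38],"claw":88},{"rotation":[46,-3,3.7],"offset":[-39,115,-38],"claw":88},{"rotation":[46,-3,3.7],"offset":[-39,115,-38],"claw":88},{"rotation":[46,-3,3.7],"offset":[-39,115,-38],"claw":88},{"rotation":[46,-3,3.7],"offset":[-39,115,-38],"claw":88}]'
python3 - <<'E'
from h import *
show();c=wpose();cv2.imwrite("pics/w8.png",c["color"])
for l in("tin_table","tin_rack"):
    for m in r.mark_of(c,l)[:3]:
        uv=np.array(m["location"])*[640,400];print(l,round(m["confidence"],2),uv.round(0),wworld(c,uv,.003).round(4))
    for m in r.regions_of(c,l)[:3]:
        ct=max(cv2.findContours(m["region"].astype(np.uint8),0,1)[0],key=cv2.contourArea)
        P=np.array([wworld(c,p[0],.041)[:2]*1000 for p in ct],np.float32);print(l,"reg",round(m["confidence"],2),cv2.minEnclosingCircle(P),cv2.minAreaRect(P))
im=rectify(c,.515,.018,.041,.07);g=cv2.cvtColor(im,6)
for rng in((60,70),(8,14)):
    cc=cv2.HoughCircles(cv2.medianBlur(g,3),3,1,20,param1=80,param2=14,minRadius=rng[0],maxRadius=rng[1])
    if cc is not None:
        for u,v,q in cc[0][:4]: print(rng,(.515+(u-140)*.0005).round(4),(.018-(v-140)*.0005).round(4),q/2)
# coarse ascii of the rectified tin
s=cv2.resize(g,(44,22),interpolation=cv2.INTER_AREA)
for row in s: print("".join(" .:-=+*#%@"[min(9,int(x)*10//200)] for x in row))
E
```

```text
time: 21.2
ee_pos: [0.5149, -0.0141, 0.249]
eef_rot: [[0.045, 0.999, -0.0], [0.999, -0.045, 0.002], [0.002, -0.0, -1.0]]
ft_force: [0.1, 0.2, -0.8]
opening: 0.996
gripper_force: 0.0
21.2 [ 0.5149 -0.0141  0.249 ] yawy -2.6 q [-15.   2. 100.   0.  78. -12.] F [ 0.1  0.2 -0.8] op 87.8 g 0.0
tin_rack 0.75 [431. 353.] [ 0.7026 -0.3441  0.003 ]
tin_rack 0.63 [317. 145.] [0.5146 0.0198 0.003 ]
tin_rack 0.62 [476. 291.] [ 0.7644 -0.2188  0.003 ]
tin_rack reg 0.81 ((511.1744689941406, 23.58205795288086), 33.60425567626953) ((511.259521484375, 23.894485473632812), (64.76333618164062, 65.4168701171875), 87.30696868896484)
tin_rack reg 0.7 ((674.2431640625, -269.56219482421875), 33.933956146240234) ((674.3125610351562, -258.51055908203125), (32.55576705932617, 67.66199493408203), 89.30887603759766)
tin_rack reg 0.3 ((384.7906799316406, 144.02415466308594), 53.55644607543945) ((384.70513916015625, 143.4135284423828), (14.953545570373535, 107.10733795166016), 82.02640533447266)
(60, 70) 0.5108 0.0232 33.0
(8, 14) 0.5102 0.0342 5.45
............................................
....................
[... 224 characters left out ...]
#*####***-..............:
...........:**####*=-++####**+.............-
..........:**#####=*=*=*#####*+............-
..........=*######*+++*######**:...........=
..........+*#################**:...........+
..........-**################+*............*
...........=**#####**#**#*#***:...........:*
............-***##########**+.............:#
..............-++********+=:..............-#
.................::----:..................=#
..........................................+#
..........................................*#
..........................................##
.........................................:##
.........................................-##
.........................................=*#
```

The numbers show the tin upright on the mat at (0.511, 0.0235), with a clean 33 mm radius lid circle and the ring-pull visible. Regrasping from above.

```bash
python3 -m handwheel '[{"rotation":[0,0,0],"offset":[37.4,-5.6,0],"claw":88},{"rotation":[0,0,0],"offset":[37.4,-5.6,50],"claw":88},{"rotation":[0,0,0],"offset":[37.4,-5.6,100],"claw":88},{"rotation":[0,0,0],"offset":[37.4,-5.6,150],"claw":88},{"rotation":[0,0,0],"offset":[37.4,-5.6,190],"claw":88},{"rotation":[0,0,0],"offset":[37.4,-5.6,215],"claw":88},{"rotation":[0,0,0],"offset":[37.4,-5.6,227],"claw":88},{"rotation":[0,0,0],"offset":[37.4,-5.6,232],"claw":88},{"rotation":[0,0,0],"offset":[37.4,-5.6,232],"claw":60},{"rotation":[0,0,0],"offset":[37.4,-5.6,232],"claw":60},{"rotation":[0,0,0],"offset":[37.4,-5.6,232],"claw":60},{"rotation":[0,0,0],"offset":[37.4,-5.6,232],"claw":60}]' 20
python3 -c "
from h import *
r.camera('wrist');show();plan([.5115,.250,.30],down(-2.7))"
```

```text
time: 22.65
ee_pos: [0.5126, 0.022, 0.021]
eef_rot: [[0.047, 0.999, 0.004], [0.999, -0.047, -0.002], [-0.002, 0.004, -1.0]]
ft_force: [-2.1, 0.1, 8.5]
opening: 0.741
gripper_force: 20.0
22.7 [0.5126 0.022  0.021 ] yawy -2.7 q [-11.  20. 109.  -0.  51.  -8.] F [-1.8  0.3  7.8] op 65.5 g 20.0
rotation [0.2, 0.1, -0.0] offset [227.2, -10.7, -279.5]
```

```bash
python3 -m handwheel '[{"rotation":[0,0,0],"offset":[0,0,-50],"claw":60},{"rotation":[0,0,0],"offset":[0,0,-100],"claw":60},{"rotation":[0,0,0],"offset":[0,0,-150],"claw":60},{"rotation":[0,0,0],"offset":[0,0,-200],"claw":60},{"rotation":[0,0,0],"offset":[227,-10.7,-280],"claw":60},{"rotation":[0,0,0],"offset":[227,-10.7,-280],"claw":60},{"rotation":[0,0,0],"offset":[227,-10.7,-280],"claw":60},{"rotation":[0,0,0],"offset":[227,-10.7,-280],"claw":60},{"rotation":[0,0,0],"offset":[227,-10.7,-280],"claw":60},{"rotation":[0,0,0],"offset":[227,-10.7,-280],"claw":60},{"rotation":[0,0,0],"offset":[227,-10.7,-280],"claw":60}]'
python3 - <<'E'
from h import *
for i in range(3): c=wpose()
show()
for dz in(.018,.022,.026):
    z=c["T"][2]+dz;im=rectify(c,c["T"][0],c["T"][1],z,.06);g=cv2.cvtColor(im,6)
    for rg in ((58,72),(8,14)):
        cc=cv2.HoughCircles(cv2.medianBlur(g,3),3,1,20,param1=80,param2=14,minRadius=rg[0],maxRadius=rg[1])
        if cc is not None:
            for u,v,q in cc[0][:2]: print(dz,(u-120)*.5,-(v-120)*.5,q/2)
E
```

```text
time: 23.8
ee_pos: [0.5107, 0.2505, 0.2993]
eef_rot: [[0.045, 0.999, 0.002], [0.999, -0.045, -0.002], [-0.002, 0.002, -1.0]]
ft_force: [0.3, 0.1, -0.8]
opening: 0.747
gripper_force: 20.0
23.95 [0.5109 0.2486 0.2984] yawy -2.8 q [14.  7. 89. -0. 84. 17.] F [ 0.1 -0.3 -1.1] op 65.3 g 20.0
0.018 2.25 0.75 31.25
0.018 -0.75 12.25 5.65
0.022 0.25 3.25 32.95
0.022 -0.75 13.75 5.9
0.026 -0.75 4.75 31.3
0.026 -1.75 15.75 6.7
```

```bash
python3 -m handwheel '[{"rotation":[0,0,0],"offset":[-1,0.5,35],"claw":60},{"rotation":[0,0,0],"offset":[-1,0.5,65],"claw":60},{"rotation":[0,0,0],"offset":[-1,0.5,80],"claw":60},{"rotation":[0,0,0],"offset":[-1,0.5,87],"claw":60},{"rotation":[0,0,0],"offset":[-1,0.5,93],"claw":60},{"rotation":[0,0,0],"offset":[-1,0.5,99],"claw":60},{"rotation":[0,0,0],"offset":[-1,0.5,104],"claw":60},{"rotation":[0,0,0],"offset":[-1,0.5,108],"claw":60},{"rotation":[0,0,0],"offset":[-1,0.5,108],"claw":60}]'
```

```text
time: 24.85
ee_pos: [0.5116, 0.2487, 0.1909]
eef_rot: [[0.047, 0.999, 0.001], [0.999, -0.047, -0.002], [-0.002, 0.001, -1.0]]
ft_force: [-0.2, 0.4, -1.2]
opening: 0.742
gripper_force: 20.0
```

```bash
python3 -m handwheel '[{"rotation":[0,0,0],"offset":[0,0,3],"claw":60},{"rotation":[0,0,0],"offset":[0,0,5],"claw":60},{"rotation":[0,0,0],"offset":[0,0,5],"claw":60}]'
python3 -c "
from h import *
show()"
```

```text
time: 25.15
ee_pos: [0.5116, 0.2486, 0.1859]
eef_rot: [[0.047, 0.999, 0.001], [0.999, -0.047, -0.002], [-0.002, 0.001, -1.0]]
ft_force: [0.1, 0.3, -0.8]
opening: 0.744
gripper_force: 20.0
25.15 [0.5116 0.2486 0.1859] yawy -2.7 q [14. 13. 96. -0. 72. 17.] F [ 0.1  0.3 -0.8] op 65.5 g 20.0
```

```bash
python3 -m handwheel '[{"rotation":[0,0,0],"offset":[0,0,2],"claw":60},{"rotation":[0,0,0],"offset":[0,0,3],"claw":60},{"rotation":[0,0,0],"offset":[0,0,3],"claw":60}]' | sed -n 1,2p\;6p
python3 -m handwheel '[{"rotation":[0,0,0],"offset":[0,0,1],"claw":60},{"rotation":[0,0,0],"offset":[0,0,2],"claw":60},{"rotation":[0,0,0],"offset":[0,0,2],"claw":60}]'
```

```text
time: 25.45
ee_pos: [0.5122, 0.2486, 0.1837]
gripper_force: 20.0
time: 25.75
ee_pos: [0.5124, 0.2489, 0.1822]
eef_rot: [[0.047, 0.999, 0.003], [0.999, -0.047, -0.001], [-0.001, 0.003, -1.0]]
ft_force: [-1.0, -1.5, 5.9]
opening: 0.741
gripper_force: 20.0
```

Contact at 5.9 N: the tin is on the pile. Release, rise, close, and check it by numbers.

```bash
python3 -m handwheel '[{"rotation":[0,0,0],"offset":[0,0,0],"claw":80},{"rotation":[0,0,0],"offset":[0,0,0],"claw":80},{"rotation":[0,0,0],"offset":[0,0,0],"claw":80},{"rotation":[0,0,0],"offset":[0,0,-30],"claw":80},{"rotation":[0,0,0],"offset":[-20,0,-60],"claw":80},{"rotation":[0,0,0],"offset":[-20,0,-60],"claw":80},{"rotation":[0,0,0],"offset":[-20,0,-60],"claw":80}]'
python3 - <<'E'
from h import *
c=wpose();c=wpose();show()
for z in(.203,.207):
    im=rectify(c,.5115,.25,z,.07);g=cv2.cvtColor(im,6)
    for rg in((58,72),(8,14)):
        cc=cv2.HoughCircles(cv2.medianBlur(g,3),3,1,20,param1=80,param2=14,minRadius=rg[0],maxRadius=rg[1])
        if cc is not None:
            for u,v,q in cc[0][:3]: print(z,(u-140)*.5,-(v-140)*.5,q/2)
k=r.camera("scene")
for x,n in((c,"w"),(k,"s")):
    for l in("tin_rack","tin_table","tin_inside"):
        for m in r.mark_of(x,l)[:1]:
            uv=np.array(m["location"])*[640,400];print(n,l,round(m["confidence"],2),(wworld if n=="w" else toworld)(x,uv,.167).round(4))
plan([.5115,.25,.235],down(-2.7))
E
```

```text
time: 26.45
ee_pos: [0.511, 0.2287, 0.2414]
eef_rot: [[0.048, 0.999, 0.003], [0.999, -0.048, -0.001], [-0.001, 0.003, -1.0]]
ft_force: [-0.3, -0.0, -1.1]
opening: 0.91
gripper_force: 0.0
26.55 [0.5099 0.2289 0.2397] yawy -2.7 q [12.  8. 94. -0. 77. 15.] F [-0.1  0.4  0.2] op 79.9 g 0.0
0.203 0.75 -0.75 29.5
0.203 24.25 30.25 6.7
0.203 -21.75 32.25 6.7
0.203 -0.25 11.25 5.55
0.207 -0.25 3.75 30.2
0.207 23.75 -22.25 4.8
0.207 23.75 30.75 6.1
0.207 -0.25 11.25 5.55
w tin_rack 0.55 [0.5122 0.2483 0.167 ]
s tin_rack 0.81 [ 0.688  -0.4485  0.167 ]
s tin_table 0.49 [0.5366 0.2203 0.167 ]
rotation [0.1, 0.1, -0.0] offset [21.1, 0.1, 5.6]
```

```bash
python3 -m handwheel '[{"rotation":[0,0,0],"offset":[21,0.5,0],"claw":0},{"rotation":[0,0,0],"offset":[21,0.5,0],"claw":0},{"rotation":[0,0,0],"offset":[21,0.5,0],"claw":0},{"rotation":[0,0,0],"offset":[21,0.5,0],"claw":0},{"rotation":[0,0,0],"offset":[21,0.5,0],"claw":0},{"rotation":[0,0,0],"offset":[21,0.5,0],"claw":0},{"rotation":[0,0,0],"offset":[21,0.5,10],"claw":0},{"rotation":[0,0,0],"offset":[21,0.5,20],"claw":0},{"rotation":[0,0,0],"offset":[21,0.5,26],"claw":0},{"rotation":[0,0,0],"offset":[21,0.5,30],"claw":0},{"rotation":[0,0,0],"offset":[21,0.5,34],"claw":0},{"rotation":[0,0,0],"offset":[21,0.5,38],"claw":0}]'
python3 -m handwheel '[{"rotation":[0,0,0],"offset":[0,0,4],"claw":0},{"rotation":[0,0,0],"offset":[0,0,8],"claw":0},{"rotation":[0,0,0],"offset":[0,0,12],"claw":0},{"rotation":[0,0,0],"offset":[0,0,16],"claw":0},{"rotation":[0,0,0],"offset":[0,0,20],"claw":0},{"rotation":[0,0,0],"offset":[0,0,23],"claw":0},{"rotation":[0,0,0],"offset":[0,0,26],"claw":0},{"rotation":[0,0,0],"offset":[0,0,29],"claw":0},{"rotation":[0,0,0],"offset":[0,0,32],"claw":0},{"rotation":[0,0,0],"offset":[0,0,35],"claw":0},{"rotation":[0,0,0],"offset":[0,0,37],"claw":0},{"rotation":[0,0,0],"offset":[0,0,38],"claw":0}]'
```

```text
time: 28.1
ee_pos: [0.5124, 0.2497, 0.2031]
eef_rot: [[0.047, 0.999, 0.002], [0.999, -0.047, -0.002], [-0.001, 0.002, -1.0]]
ft_force: [-0.6, -0.9, 8.9]
opening: 0.008
gripper_force: 4.7
time: 29.3
ee_pos: [0.5127, 0.2498, 0.1657]
eef_rot: [[0.047, 0.999, 0.003], [0.999, -0.047, -0.001], [-0.001, 0.003, -1.0]]
ft_force: [0.6, -0.0, 1.9]
opening: 0.007
gripper_force: 0.6
```

```bash
python3 -m handwheel '[{"rotation":[0,0,0],"offset":[0,0,2],"claw":0},{"rotation":[0,0,0],"offset":[0,0,3],"claw":0},{"rotation":[0,0,0],"offset":[0,0,4],"claw":0},{"rotation":[0,0,0],"offset":[0,0,4],"claw":0},{"rotation":[0,0,0],"offset":[0,0,4],"claw":0}]'
python3 -m handwheel '[{"rotation":[0,0,0],"offset":[0,0,0.7],"claw":0},{"rotation":[0,0,0],"offset":[0,0,0.7],"claw":0},{"rotation":[0,0,0],"offset":[0,0,0.7],"claw":0}]'
python3 -m handwheel '[{"rotation":[0,0,0],"offset":[0,0,-5],"claw":0},{"rotation":[0,0,0],"offset":[0,0,-40],"claw":0},{"rotation":[0,0,0],"offset":[-30,0,-90],"claw":88},{"rotation":[0,0,0],"offset":[-30,0,-90],"claw":88},{"rotation":[0,0,0],"offset":[-30,0,-90],"claw":88},{"rotation":[0,0,0],"offset":[-30,0,-90],"claw":88},{"rotation":[0,0,0],"offset":[-30,0,-90],"claw":88}]' 
python3 - <<'E'
from h import *
show();c=wpose();im=rectify(c,.5115,.25,.165,.07);g=cv2.cvtColor(im,6);cv2.imwrite("pics/rect9.png",cv2.resize(im,(400,400)))
old=cv2.imread("pics/rect5.png");d=cv2.absdiff(cv2.resize(im,(400,400)),old)[60:310,90:310];print("diff vs caught picture",d.mean(),np.percentile(d,[50,90,98]))
for rg in((58,72),(8,14)):
    cc=cv2.HoughCircles(cv2.medianBlur(g,5),3,1,20,param1=80,param2=14,minRadius=rg[0],maxRadius=rg[1]);print(None if cc is None else ((cc[0]-[140,140,0])*.5).round(1).tolist())
# template match of the caught lid with bolts (from rect5)
t=old[90:320,90:310];m=cv2.matchTemplate(cv2.resize(im,(400,400)),t,cv2.TM_CCOEFF_NORMED);print(cv2.minMaxLoc(m))
m=cv2.matchTemplate(cv2.resize(cv2.imread("pics/rect4.png"),(400,400)),t,cv2.TM_CCOEFF_NORMED);print("uncaught ref",cv2.minMaxLoc(m)[1])
b=cv2.resize(im,(400,400));
for n,x in(("old",old),("new",b)): print(n,"+y bolt",x[80:108,190:222].mean(0).mean(0).round(0),"-y bolt",x[292:325,178:212].mean(0).mean(0).round(0))
E
```

```text
time: 29.8
ee_pos: [0.5126, 0.2497, 0.1613]
eef_rot: [[0.047, 0.999, 0.002], [0.999, -0.047, -0.001], [-0.001, 0.002, -1.0]]
ft_force: [-0.3, 0.9, 4.1]
opening: 0.007
gripper_force: 2.0
time: 30.1
ee_pos: [0.5125, 0.2497, 0.1606]
eef_rot: [[0.047, 0.999, 0.002], [0.999, -0.047, -0.002], [-0.001, 0.002, -1.0]]
ft_force: [1.9, 1.3, 4.0]
opening: 0.008
gripper_force: 2.0
time: 30.8
ee_pos: [0.5096, 0.2199, 0.2484]
eef_rot: [[0.047, 0.999, -0.002], [0.999, -0.047, -0.002], [-0.002, -0.002, -1.0]]
ft_force: [-0.0, 0.0, -1.3]
opening: 0.43
gripper_force: 0.0
30.8 [0.5096 0.2199 0.2484] yawy -2.7 q [11.  7. 94. -0. 78. 14.] F [-0.   0.  -1.3] op 37.9 g 0.0
diff vs caught picture 4.166175757575758 [ 2. 12. 29.]
[[1.8, -0.2, 34.0]]
[[-33.2, 34.8, 5.2], [32.8, -24.8, 5.5], [1.2, -10.8, 4.8], [-30.2, -27.8, 4.8], [29.8, 37.2, 5.9]]
(-0.23528292775154114, 0.971164345741272, (56, 61), (90, 90))
uncaught ref 0.26732122898101807
old +y bolt [128. 122. 115.] -y bolt [127. 122. 115.]
new +y bolt [128. 122. 115.] -y bolt [127. 122. 115.]
```

The view matches the caught state (0.97 correlation with the first caught picture, bolt patches identical), with a ring-pull on top and the gripper clear. Handing in.

```bash
python3 -c "
from bench import r
print(r.job_done())"
```

```text
the job is handed in; nothing more can be done
None
```

I loaded both spare tins into the dispenser ring-pull end up, pressed each one down until the camera views showed both catches over its rim, and handed the job in at about 31 s; the hand-in returned no verdict.

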